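# Find the steel bush by weight and hold it for tacking

### The arm

A 6-joint arm with a two-finger parallel gripper is mounted at the origin on a cart in front of the work surface, level with it; the furniture and walls round the work are solid. World frame = base frame: x ahead of the robot, y to its left, z up, the work surface at z = 0. Lengths are in mm, angles in degrees, forces in N, time in s.
With the tool pointing down it reaches from about 375 to 925 mm from the base axis. Payload 5.7 kg.
Tool frame: the origin (TCP) lies between the finger pads, 19 mm behind the fingertips; this is the grasp point; z points along the fingers, y is the line along which they close (so a half turn about z gives the same grasp; the last joint's range is limited). The gripper opens to 88 mm and grips with 3 to 60 N. Pads are 20 mm wide; open, the fingers measure 115 mm over their backs; the gripper's body (75 mm by 178 mm) begins 61 mm behind the grasp point.
Start: joints at [-6.595, 20.558, 86.54, -0, 72.909, -6.595], TCP at [599.97, -0.004, 241.323] pointing down, gripper open.
Joint ranges: [-170.27, 170.27], [-57.76, 135], [12.27, 136.19], [-55.21, 235.2], [11.17, 155.16], [-170.74, 170.74]. Speed limits (degrees/s): [136.94, 136.94, 180, 180, 180, 180].

### API

Orientations are given as [roll, pitch, yaw] about the fixed x, y, z axes, in that order (R = Rz(yaw) Ry(pitch) Rx(roll)).
In Python, from bench import arm gives the robot as it stands. The module is installed in compiled form; this text tells all that it offers.
- The arm moves only by the shell command python3 -m jog 'ROWS' [FORCE]. ROWS is JSON, a list of rows, each an object of numbers: "ax", "ay", "az": the turn, a rotation vector about the world's x, y, z in degrees; "dx", "dy", "dz": the shift along the world's x, y, z in m; "grip": the finger opening in m, from 0 to 0.0878. A call has 1 to 5 rows; each row is the pose to reach, as a shift and turn from the pose commanded when the call began; what a row does not reach only later rows make up. A row lasts 1/10 s, in which the tool goes at most 50 mm and 8.59 degrees, less where a joint would pass 70% of its speed; a pose out of reach is approached as far as the arm can. A call with a gripper value outside its range is refused whole. The fingers move at their own pace and stop on an object; FORCE is the grip in N (left out, the last holds). Time passes only in rows, so rows that repeat a pose let the fingers close. It gives the time, the measured TCP pose, the force, the opening and the grip force at its end, in the units of the state.
- arm.get_state(): the state, without advancing time (a new reading comes with each control period).
- arm.capture(name): name is "scene" or "top" or "wrist"; returns a dict with "image" (384x512x3 uint8, red, green, blue), "range_z" (384x512 float32, mm along the optical axis (not along the pixel's ray), 0 where there is no reading), "fx", "fy", "cx", "cy" (pixels), "k1" (the pictures are not rectified: a ray, as slopes to the right and down, at radius r is drawn at 1 + k1 r^2 times it, then the intrinsics apply), "camera_from_world" (4x4, takes a point from world to camera coordinates). Camera axes: x right, y down, z forward; pixel columns grow to the right and rows downward; lengths in mm; the calibration is good to about 2 mm. A picture is of the moment at which its call begins.
- arm.job_done(): hands the job in; it is judged then, once.
The state is a dict: "time_s": time; "joint_positions": joint angles; "qd": joint speeds; "effort": joint torques, N m; "tool_pos": TCP position; "tcp_rot": TCP orientation; "wrist_force": force on the tool from outside, world axes, zero at the start; "torque": the same for the moment, N m; "width": finger opening in mm; "gripper_force": force on a finger pad.
Only numpy, scipy, OpenCV 4.12 (cv2) and the standard library are available. Lean on these libraries where they do the work, as an engineer would, in place of code of your own. Each camera call takes 0.05 s, during which the arm holds its last target. There are 200 camera calls.

### The job

Two primed bushes look alike, but one is steel and the other aluminium: lift each of them in turn clear of the bench to feel its weight while the other stands on the bench, and leave the lighter one standing upright on the bench top. Then take the heavier one, set it upright over the nose of the sprung tacking post, press it down until the copper pad is fully home, and finish while still gripping the bush and holding it pressed there, ready for tacking. Leave the tube offcut, the marker and the wrench where they lie.

Things in the scene. Friction and masses are not known exactly. Their poses are not given: they have to be found in the camera images.
- bush_a: one of two outwardly identical bushes in matt red-brown primer: a plain upright ring 44 mm outside diameter, 50 mm tall, with a 22 mm bore right through. Origin at the centre of its underside, z along its axis (up). One of the two is steel (about 450 g) and the other aluminium (about 160 g), each within 10 %; nothing but weight tells them apart, and which one stands where varies.
- bush_b: one of two outwardly identical bushes in matt red-brown primer: a plain upright ring 44 mm outside diameter, 50 mm tall, with a 22 mm bore right through. Origin at the centre of its underside, z along its axis (up). One of the two is steel (about 450 g) and the other aluminium (about 160 g), each within 10 %; nothing but weight tells them apart, and which one stands where varies.
- pad_face (a point): centre of the upper face of the post's copper pad, a disc 54 mm across, 8 mm thick; moves with the pad: 54 mm above the bench unpressed, 42 mm fully pressed. A brass nose rises 12 mm from its centre: 15 mm across at its foot, 6 mm at its tip; the bore goes over it with about 3 mm to spare all round and the bush then rests on the flat face. z up.
- post_pad (a joint): travel of the pad in m: 0 up, 0.012 fully down on its stop. A spring pushes it up with about 5.6 N at the top and 14 N fully down, so the steel bush's own weight does not press it; an arm holding that bush must add about 9 N.
- tack_post: tacking post fixed to the bench: 100 x 100 mm dark steel foot 10 mm thick with four bolts, blue barrel 53 mm across (68 mm at its foot) up to 34 mm, and the sprung copper pad above it. Origin at the centre of the underside of the foot, z up; its sides lie along x and y.
- tube_offcut: square steel tube offcut 85 x 40 x 40 mm, long axis x. A loose bystander, to be left where it lies. Origin at the centre of its underside.
- paint_marker: white marker with black cap, 134 mm long along its y, 17 mm thick. A loose bystander, to be left where it lies. Origin at the centre of its underside.
- wrench_13: ring wrench 167 mm long along its y, 31 mm wide, 9 mm thick. A loose bystander, to be left where it lies. Origin at the centre of its underside.
Mind the look-alikes: they are no part of the job. What is shaped like the bush_b but green is not meant.

How it is judged (in metres and radians):
On the way, in this order (a step that is already met when the one before it is completed fails the run):
1. the lighter bush is held 25 mm or more clear of the bench while the heavier stands on the bench (before or after a lift of the heavier) (((height (world z) of bush_a above 0.025 m and contact force between the fingers and bush_a above 0.5 N and height (world z) of bush_b below 0.004 m and angle between bush_b's own z axis and vertical below 0.1 rad and contact force between the fingers and bush_b below 0.1 N and contact force between bush_b and anything else above 2.8 N) or (height (world z) of bush_b above 0.025 m and contact force between the fingers and bush_b above 0.5 N and height (world z) of bush_a below 0.004 m and angle between bush_a's own z axis and vertical below 0.1 rad and contact force between the fingers and bush_a below 0.1 N and contact force between bush_a and anything else above 2.8 N))), for 0.2 s.
2. after that, the heavier bush is held 25 mm or more clear of the bench while the lighter stands upright on the bench (((height (world z) of bush_a above 0.025 m and contact force between the fingers and bush_a above 0.5 N and height (world z) of bush_b below 0.004 m and angle between bush_b's own z axis and vertical below 0.1 rad and contact force between the fingers and bush_b below 0.1 N and contact force between bush_b and anything else below 2.8 N) or (height (world z) of bush_b above 0.025 m and contact force between the fingers and bush_b above 0.5 N and height (world z) of bush_a below 0.004 m and angle between bush_a's own z axis and vertical below 0.1 rad and contact force between the fingers and bush_a below 0.1 N and contact force between bush_a and anything else below 2.8 N))), for 0.2 s.
At the end, for the whole second after the job is handed in: Heavier bush upright (0.1 rad), still, within 6 mm of the pad's centre and 3 mm of its face, pad down 10 mm or more, bush gripped (over 1 N, fingertips 7 mm or more below its top, TCP within 20 mm of its axis). Lighter bush released, upright (0.1 rad) on the bench (((value of joint post_pad above 0.01 m and horizontal distance between bush_a and pad_face below 0.006 m and z of bush_a in the frame of pad_face below 0.003 m and angle between each of bush_a, bush_b's own z axis and vertical below 0.1 rad and linear speed of bush_a below 0.02 m/s and contact force between the fingers and bush_a above 1 N and horizontal distance between the grasp point and bush_a below 0.02 m and z of the grasp point in the frame of bush_a below 0.062 m and height (world z) of bush_b below 0.004 m and contact force between the fingers and bush_b below 0.1 N and contact force between bush_b and anything else below 2.8 N) or (value of joint post_pad above 0.01 m and horizontal distance between bush_b and pad_face below 0.006 m and z of bush_b in the frame of pad_face below 0.003 m and angle between each of bush_b, bush_a's own z axis and vertical below 0.1 rad and linear speed of bush_b below 0.02 m/s and contact force between the fingers and bush_b above 1 N and horizontal distance between the grasp point and bush_b below 0.02 m and z of the grasp point in the frame of bush_b below 0.062 m and height (world z) of bush_a below 0.004 m and contact force between the fingers and bush_a below 0.1 N and contact force between bush_a and anything else below 2.8 N))); the arm keeps its last pose, push and grip.
It fails at once if the tube offcut, the marker or the wrench is moved more than 30 mm (distance of any of tube_offcut, paint_marker, wrench_13 from where it was at the start of the episode above 0.03 m).
It also fails if it takes over 61 s, if anything falls off the work surface, if the arm or the gripper's body presses on something with over 40 N, if the wrist force passes 120 N, or if a joint passes its speed limit or range.

## Working session

There is one attempt and no reset: what is moved stays moved. The work goes in short steps, Python scripts to look and compute and a shell command to move; the robot and the scene stay as the last step left them, time stands still between calls to the robot, and variables do not carry over. Pictures are saved under pics/ and viewed, at most 10 in all, crops included, and the job is handed in when it is done.

```bash
mkdir -p pics; cat > h.py <<'E'
import numpy as np,cv2
from bench import arm
def cap(n,save=None):
    c=arm.capture(n)
    if save: cv2.imwrite('pics/'+save,c['image'][:,:,::-1])
    return c
def pts(c):
    # world points (m... mm) for every pixel from range_z
    h,w=c['range_z'].shape
    u,v=np.meshgrid(np.arange(w),np.arange(h))
    s=rays(c,np.stack([u.ravel(),v.ravel()],1))
    z=c['range_z'].ravel()[:,None]
    T=np.linalg.inv(c['camera_from_world'])
    return ((s*z)@T[:3,:3].T+T[:3,3]).reshape(h,w,3)
def rays(c,uv):
    K=np.array([[c['fx'],0,c['cx']],[0,c['fy'],c['cy']],[0,0,1.]])
    p=cv2.undistortPoints(np.float64(uv).reshape(-1,1,2),K,np.array([c['k1'],0,0,0.]))[:,0]
    return np.c_[p,np.ones(len(p))]
def onplane(c,uv,z):
    T=np.linalg.inv(c['camera_from_world']);d=rays(c,uv)@T[:3,:3].T;o=T[:3,3]
    return o+d*((z-o[2])/d[:,2])[:,None]
E
python3 - <<'E'
from h import *
a=cap('top','top0.png');b=cap('scene','scene0.png')
for c in(a,b):
    T=np.linalg.inv(c['camera_from_world']);print(T[:3,3],c['k1'])
    hsv=cv2.cvtColor(c['image'],cv2.COLOR_RGB2HSV);P=pts(c)
    print(P[192,256])
E
```

```text
[ 278.44952889   37.10277129 1260.47877688] 0.009734634718089693
[359.14176632  37.38724981 762.75950737]
[ -58.13526157 -681.12165585  949.07234294] -0.09592161271076328
[516.33625291  82.69112764  -4.19757976]
```

View pics/top0.png

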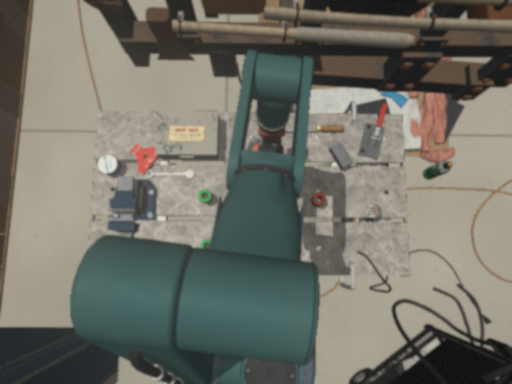

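View pics/scene0.png

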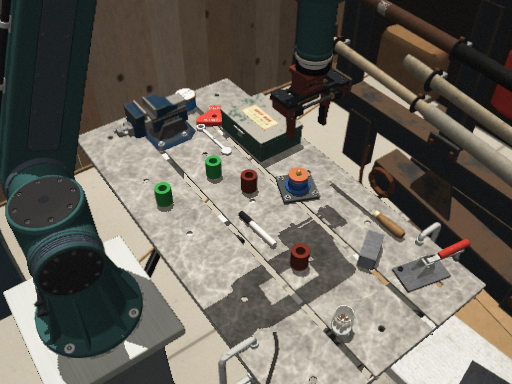

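The scene view shows red bushes at about (249,181) and (300,256), the post's copper pad at (298,177), the marker at (257,229), the tube at (371,249) and the wrench at (213,139). The green look-alikes are at (214,167) and (163,194). The top view is mostly blocked by the arm and shows only the right-hand red bush, at (319,200).

```bash
cat >> h.py <<'E'
def blobs(c,kind,area=60):
    hsv=cv2.cvtColor(c['image'],cv2.COLOR_RGB2HSV);H,S,V=[hsv[...,i].astype(int) for i in range(3)]
    m={'red':((H<8)|(H>172))&(S>110)&(V>35),'cop':(H>7)&(H<18)&(S>110)&(V>120),'blue':(H>100)&(H<125)&(S>120),'green':(H>45)&(H<75)&(S>120)}[kind]
    n,l,st,ce=cv2.connectedComponentsWithStats(m.astype(np.uint8))
    return [(l==i,st[i],ce[i]) for i in range(1,n) if st[i,4]>area]
E
python3 - <<'E'
from h import *
b=cap('scene')
P=pts(b)
for k in('red','cop','blue','green'):
    for m,st,ce in blobs(b,k):
        p=P[m];zt=np.percentile(p[:,2],95);t=p[abs(p[:,2]-zt)<6]
        c,r=cv2.minEnclosingCircle(t[:,:2].astype(np.float32))
        print(k,st[:5],ce.round(),'med',np.median(p,0).round(),'ztop',zt.round(1),'circ',np.round(c),round(r,1),'mean',t.mean(0).round(1))
# heights around offcut, marker
for n,uv in dict(off=(371,243),mark=(257,229),bench=(330,215)).items(): print(n,P[uv[1],uv[0]].round())
print(P[140:200:5,298].round(0).tolist())
c=cv2.resize(b['image'][130:290,200:400,::-1],(800,640))[:600]
cv2.imwrite('pics/crop1.png',c)
E
```

```text
red [504  49   8  22 104] [509.  61.] med [1090. -187.  337.] ztop 360.5 circ [1099. -181.] 14.1 mean [1096.2 -181.2  357.5]
red [289  64  38  32 548] [304.  82.] med [562. -17. 369.] ztop 391.5 circ [584.  -3.] 39.5 mean [565.8  -7.  389.7]
red [490  84  22  36 511] [502. 101.] med [1086. -211.  234.] ztop 266.9 circ [1088. -205.] 25.5 mean [1086.1 -205.   265.6]
red [271  98  24  42 298] [286. 119.] med [522.  -6. 305.] ztop 329.7 circ [518.  -3.] 31.5 mean [515.  -11.4 329. ]
red [196 105  26  21 362] [211. 117.] med [590. 421.  15.] ztop 18.8 circ [593. 437.] 55.4 mean [592.7 425.   15.8]
red [241 169  16  25 312] [248. 181.] med [499.  95.  39.] ztop 51.2 circ [507. 102.] 23.0 mean [505.9 102.5  49.2]
red [438 238  32  21 284] [454. 248.] med [ 736. -385.   67.] ztop 76.0 circ [ 749. -387.] 24.6 mean [ 755.  -389.6   73.4]
red [290 243  20  28 421] [299. 256.] med [ 446. -178.   42.] ztop 51.1 circ [ 454. -172.] 23.6 mean [ 452.9 -173.1   49. ]
cop [387  25  57  30 518] [414.  39.] med [1110.  115.  256.] ztop 260.9 circ [1115.  121.] 91.2 mean [1115.2  122.3  258.1]
cop [288 16
[... 925 characters left out ...]
mean [436.7 382.8   6. ]
blue [285 179  25  16 261] [297. 187.] med [595.   9.  19.] ztop 34.6 circ [608.  22.] 25.8 mean [601.1  13.7  32.5]
green [205 156  16  23 307] [213. 167.] med [454. 195.  39.] ztop 51.4 circ [459. 206.] 22.6 mean [458.7 204.4  49.4]
green [154 182  18  25 341] [163. 194.] med [293. 181.  39.] ztop 51.5 circ [296. 192.] 22.8 mean [296.3 192.1  49.2]
off [ 611. -247.   37.]
mark [431. -37.  14.]
bench [621. -98.  -3.]
[[734.0, 169.0, 16.0], [735.0, 168.0, -3.0], [717.0, 147.0, 1.0], [703.0, 130.0, 1.0], [688.0, 112.0, 2.0], [678.0, 100.0, -3.0], [612.0, 28.0, 66.0], [608.0, 22.0, 55.0], [598.0, 10.0, 51.0], [599.0, 9.0, 33.0], [600.0, 8.0, 15.0], [591.0, -3.0, 10.0]]
```

View pics/crop1.png

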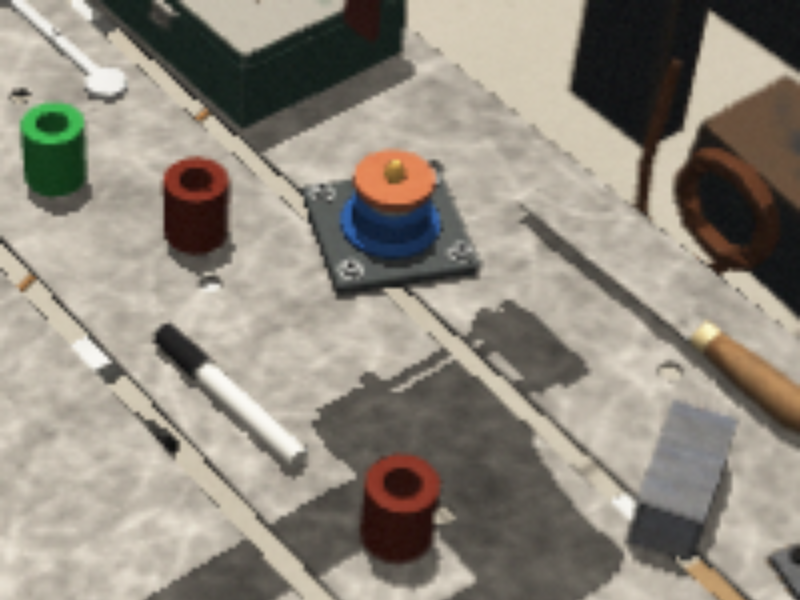

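The crop confirms it: two red bushes at about (507,101) and (453,-172), and the pad at about (611,26).

```bash
python3 - <<'E'
from h import *
print(arm.get_state())
w=cap('wrist','wrist0.png')
T=np.linalg.inv(w['camera_from_world']);print(T.round(2),w['fx'])
E
python3 -m jog '[{"dx":-0.03,"dy":0.03},{"dx":-0.06,"dy":0.06},{"dx":-0.09,"dy":0.095}]' 20
python3 - <<'E'
from h import *
w=cap('wrist','wrist1.png')
P=pts(w)
for k in('red','cop'):
    for m,st,ce in blobs(w,k):
        p=P[m];zt=np.percentile(p[:,2],95);t=p[abs(p[:,2]-zt)<5]
        c,r=cv2.minEnclosingCircle(t[:,:2].astype(np.float32))
        print(k,st[:5],'ztop',zt.round(1),'circ',np.round(c,1),round(r,1),'mean',t.mean(0).round(1))
E
```

```text
{'time_s': 0.15, 'joint_positions': array([-6.59374453e+00,  2.05895519e+01,  8.65839869e+01, -1.13265804e-03,
        7.29098782e+01, -6.59542180e+00]), 'qd': array([-0.01353281, -0.18874387, -0.16097217,  0.13151062, -0.09874679,
       -0.07762315]), 'effort': array([ 6.01716038e-04, -5.15759647e+01, -2.71007627e+01,  6.74942834e-02,
        3.05557286e-02, -7.96465724e-05]), 'tool_pos': array([5.99488822e+02, 5.49923822e-02, 2.40696321e+02]), 'tcp_rot': array([-1.79917011e+02, -8.50608858e-03,  9.00020048e+01]), 'wrist_force': array([0.07253833, 0.67986697, 0.10417952]), 'torque': array([ 0.03545853, -0.04921335,  0.02611263]), 'gripper_force': 0.0, 'width': 87.6143273565246}
[[ 1.0000e+00  0.0000e+00 -0.0000e+00  6.0057e+02]
 [ 0.0000e+00 -9.5000e-01 -3.0000e-01  8.2560e+01]
 [-0.0000e+00  3.0000e-01 -9.5000e-01  3.8458e+02]
 [ 0.0000e+00  0.0000e+00  0.0000e+00  1.0000e+00]] 285.3887367431961
red [ 150   58   47   43 1216] ztop 51.6 circ [509. 104.] 21.6 mean [509.3 104.3  50.3]
red [ 112  222   67   76 1615] ztop 291.2 circ [550.1  10. ] 5.9 mean [551.1  11.1 289.5]
red [ 329  222   67   76 1629] ztop 290.9 circ [651.2   9.2] 6.1 mean [650.1  11.1 289.2]
red [  0 266  27  20 241] ztop 312.8 circ [528.2  32.9] 3.2 mean [527.5  32.4 310.5]
red [482 266  30  23 305] ztop 313.9 circ [674.   32.7] 3.3 mean [674.   32.5 311.6]
red [359 328  30  36 626] ztop 305.8 circ [646.1  -1.7] 9.9 mean [646.1  -1.  303.6]
cop [ 83  24   6  48 113] ztop -824.4 circ [-40.5 269.6] 77.8 mean [ -43.3  281.4 -827.2]
cop [ 243  128   45   46 1542] ztop 55.9 circ [614.6  26.2] 26.8 mean [614.3  27.   54.5]
cop [407 129  26  10  65] ztop -819.7 circ [1289.6  -48.3] 56.0 mean [1273.1  -46.8 -822.2]
cop [320 287  13  11  98] ztop 25.0 circ [ 709.1 -191.9] 10.6 mean [ 709.4 -191.1   23.2]validation failed for argument at $[0]...
```

View pics/wrist1.png

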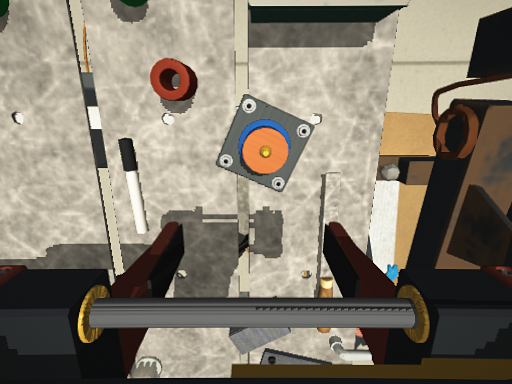

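The wrist view shows the left bush at (173,78) and the pad with its nose at (265,151). The fingers close along world x. The move was refused, probably because every key must be given.

```bash
python3 -m jog '[{"dx":-0.03,"dy":0.03,"dz":0,"ax":0,"ay":0,"az":0,"grip":0.0878},{"dx":-0.06,"dy":0.06,"dz":-0.02,"ax":0,"ay":0,"az":0,"grip":0.0878},{"dx":-0.09,"dy":0.05,"dz":-0.05,"ax":0,"ay":0,"az":0,"grip":0.0878},{"dx":-0.09,"dy":0.05,"dz":-0.05,"ax":0,"ay":0,"az":0,"grip":0.0878}]' 20
cat >> h.py <<'E'
def look(n,kinds=('red','cop')):
    w=cap(n);P=pts(w)
    print(arm.get_state()['tool_pos'].round(1),arm.get_state()['time_s'])
    for k in kinds:
        for m,st,ce in blobs(w,k):
            p=P[m];zt=np.percentile(p[:,2],95);t=p[abs(p[:,2]-zt)<5]
            if zt>80 or zt<0: continue
            c,r=cv2.minEnclosingCircle(t[:,:2].astype(np.float32))
            (e,ax,_)=cv2.fitEllipse(t[:,:2].astype(np.float32)[cv2.convexHull(t[:,:2].astype(np.float32),returnPoints=False)[:,0]])
            print(k,st[:5],'ztop',zt.round(1),'circ',np.round(c,1),round(r,1),'ell',np.round(e,1),np.round(ax,1),'mean',t.mean(0).round(1))
E
python3 -c "
from h import *
look('wrist')"
```

```text
time_s: 0.65
tool_pos: [500.5, 50.6, 186.8]
tcp_rot: [-179.2, -0.0, 90.1]
wrist_force: [-1.1, -0.1, 0.5]
width: 87.7
gripper_force: 0.0
[505.2  50.3 189.1] 0.7
red [ 242  108   44   46 1300] ztop 51.6 circ [509.5 104.6] 21.8 ell [509.5 104.3] [42.  43.3] mean [509.7 104.8  50.2]
red [ 203  328   35   41 1092] ztop 51.2 circ [ 456.5 -170.5] 22.0 ell [ 457.  -170.4] [41.2 44.1] mean [ 457.3 -168.9   50. ]
cop [ 339  184   54   50 1905] ztop 55.7 circ [614.6  26.6] 26.9 ell [614.2  26.5] [52.3 53.2] mean [613.9  27.6  54.5]
```

```bash
python3 -m jog '[{"dx":0,"dy":0.03,"dz":-0.02,"ax":0,"ay":0,"az":0,"grip":0.0878},{"dx":0,"dy":0.0545,"dz":-0.05,"ax":0,"ay":0,"az":0,"grip":0.0878},{"dx":0,"dy":0.0545,"dz":-0.09,"ax":0,"ay":0,"az":0,"grip":0.0878},{"dx":0,"dy":0.0545,"dz":-0.13,"ax":0,"ay":0,"az":0,"grip":0.0878},{"dx":0,"dy":0.0545,"dz":-0.155,"ax":0,"ay":0,"az":0,"grip":0.0878}]' 25
python3 -m jog '[{"dx":0,"dy":0,"dz":0,"ax":0,"ay":0,"az":0,"grip":0.0878},{"dx":0,"dy":0,"dz":0,"ax":0,"ay":0,"az":0,"grip":0.05},{"dx":0,"dy":0,"dz":0,"ax":0,"ay":0,"az":0,"grip":0.035},{"dx":0,"dy":0,"dz":0,"ax":0,"ay":0,"az":0,"grip":0.035},{"dx":0,"dy":0,"dz":0,"ax":0,"ay":0,"az":0,"grip":0.035}]' 25
python3 -m jog '[{"dx":0,"dy":0,"dz":0,"ax":0,"ay":0,"az":0,"grip":0.035},{"dx":0,"dy":0,"dz":0,"ax":0,"ay":0,"az":0,"grip":0.035},{"dx":0,"dy":0,"dz":0,"ax":0,"ay":0,"az":0,"grip":0.035}]' 25
```

```text
time_s: 1.2
tool_pos: [511.5, 104.6, 34.7]
tcp_rot: [180.0, -0.0, 90.0]
wrist_force: [0.8, -0.0, -0.3]
width: 87.8
gripper_force: 0.0
time_s: 1.7
tool_pos: [511.1, 104.5, 37.7]
tcp_rot: [179.9, -0.0, 90.0]
wrist_force: [0.1, 0.1, -1.0]
width: 58.8
gripper_force: 0.0
time_s: 2.0
tool_pos: [509.9, 104.5, 36.7]
tcp_rot: [-180.0, -0.0, 90.0]
wrist_force: [-2.3, -0.2, 6.7]
width: 43.2
gripper_force: 25.0
```

```bash
python3 -m jog '[{"dx":0,"dy":0,"dz":0,"ax":0,"ay":0,"az":0,"grip":0.035},{"dx":0,"dy":0,"dz":0.01,"ax":0,"ay":0,"az":0,"grip":0.035},{"dx":0,"dy":0,"dz":0.025,"ax":0,"ay":0,"az":0,"grip":0.035},{"dx":0,"dy":0,"dz":0.04,"ax":0,"ay":0,"az":0,"grip":0.035},{"dx":0,"dy":0,"dz":0.05,"ax":0,"ay":0,"az":0,"grip":0.035}]' 25
for i in 1 2 3; do python3 -m jog '[{"dx":0,"dy":0,"dz":0,"ax":0,"ay":0,"az":0,"grip":0.035},{"dx":0,"dy":0,"dz":0,"ax":0,"ay":0,"az":0,"grip":0.035}]' 25; done
```

```text
time_s: 2.5
tool_pos: [510.3, 104.5, 87.6]
tcp_rot: [179.9, -0.0, 90.0]
wrist_force: [0.8, -0.4, -1.2]
width: 43.4
gripper_force: 25.0
time_s: 2.7
tool_pos: [510.0, 104.5, 86.4]
tcp_rot: [180.0, -0.0, 90.0]
wrist_force: [0.7, -1.0, -1.4]
width: 43.6
gripper_force: 25.0
time_s: 2.9
tool_pos: [509.4, 104.5, 85.6]
tcp_rot: [-179.9, 0.0, 90.0]
wrist_force: [-0.7, -0.2, -1.9]
width: 43.6
gripper_force: 25.0
time_s: 3.1
tool_pos: [509.7, 104.5, 86.0]
tcp_rot: [-180.0, 0.0, 90.0]
wrist_force: [0.8, -0.4, -2.4]
width: 43.8
gripper_force: 25.0
```

```bash
for i in 1 2 3 4 5 6 7 8 9 10; do python3 -m jog '[{"dx":0,"dy":0,"dz":0,"ax":0,"ay":0,"az":0,"grip":0.035}]' 25 | grep -E 'wrist|width'; done; python3 -c "
from h import *
look('scene')"
```

```text
wrist_force: [0.3, 0.5, -0.8]
width: 43.5
wrist_force: [-0.2, 0.4, -1.6]
width: 43.7
wrist_force: [0.2, 0.4, -1.9]
width: 44.0
wrist_force: [0.2, -0.6, -1.6]
width: 43.7
wrist_force: [0.9, -0.3, -0.4]
width: 43.6
wrist_force: [-0.7, 0.3, -1.5]
width: 44.0
wrist_force: [0.7, -0.1, -1.8]
width: 43.6
wrist_force: [0.2, 0.2, -1.9]
width: 43.8
wrist_force: [-0.3, 0.9, -1.5]
width: 43.8
wrist_force: [-0.9, -0.1, -1.0]
width: 43.5
[509.9 104.5  86.3] 4.15
red [196 105  26  21 362] ztop 19.0 circ [590.3 435.9] 54.2 ell [593.4 428.5] [ 84.3 106.1] mean [590.8 425.4  16.4]
red [438 238  32  21 285] ztop 76.2 circ [ 754.4 -388. ] 20.6 ell [ 756.1 -390. ] [20.3 44.9] mean [ 757.8 -390.2   74.3]
red [290 244  20  26 412] ztop 51.6 circ [ 452.6 -172.8] 22.8 ell [ 452.7 -172.9] [41.9 44.4] mean [ 452.4 -173.8   49.4]
cop [288 168  21  13 200] ztop 57.3 circ [613.1  24.2] 28.3 ell [612.2  25.6] [50.6 54.8] mean [610.8  25.   54.4]
cop [377 214  27  21 171] ztop 27.0 circ [ 703.2 -224.9] 39.5 ell [ 705.4 -228.7] [19.3 82.8] mean [ 706.  -229.6   24.4]
```

The mean load is about 1.5 N, so the left bush is the aluminium one. I'll put it back, release it and fetch the other.

```bash
python3 -m jog '[{"dx":0,"dy":0,"dz":-0.015,"ax":0,"ay":0,"az":0,"grip":0.035},{"dx":0,"dy":0,"dz":-0.03,"ax":0,"ay":0,"az":0,"grip":0.035},{"dx":0,"dy":0,"dz":-0.042,"ax":0,"ay":0,"az":0,"grip":0.035},{"dx":0,"dy":0,"dz":-0.048,"ax":0,"ay":0,"az":0,"grip":0.035},{"dx":0,"dy":0,"dz":-0.05,"ax":0,"ay":0,"az":0,"grip":0.035}]' 25
python3 -m jog '[{"dx":0,"dy":0,"dz":0,"ax":0,"ay":0,"az":0,"grip":0.035},{"dx":0,"dy":0,"dz":0,"ax":0,"ay":0,"az":0,"grip":0.035},{"dx":0,"dy":0,"dz":0,"ax":0,"ay":0,"az":0,"grip":0.035},{"dx":0,"dy":0,"dz":0,"ax":0,"ay":0,"az":0,"grip":0.0878},{"dx":0,"dy":0,"dz":0,"ax":0,"ay":0,"az":0,"grip":0.0878}]' 25
python3 -m jog '[{"dx":0,"dy":0,"dz":0,"ax":0,"ay":0,"az":0,"grip":0.0878},{"dx":0,"dy":0,"dz":0,"ax":0,"ay":0,"az":0,"grip":0.0878},{"dx":0,"dy":0,"dz":0,"ax":0,"ay":0,"az":0,"grip":0.0878},{"dx":0,"dy":0,"dz":0,"ax":0,"ay":0,"az":0,"grip":0.0878}]' 25
python3 -m jog '[{"dx":0,"dy":0,"dz":0.04,"ax":0,"ay":0,"az":0,"grip":0.0878},{"dx":0,"dy":0,"dz":0.08,"ax":0,"ay":0,"az":0,"grip":0.0878},{"dx":0,"dy":-0.03,"dz":0.12,"ax":0,"ay":0,"az":0,"grip":0.0878},{"dx":-0.01,"dy":-0.07,"dz":0.15,"ax":0,"ay":0,"az":0,"grip":0.0878},{"dx":-0.03,"dy":-0.11,"dz":0.155,"ax":0,"ay":0,"az":0,"grip":0.0878}]' 25
```

```text
time_s: 4.65
tool_pos: [509.4, 104.5, 36.5]
tcp_rot: [-179.9, 0.0, 90.0]
wrist_force: [-6.6, -0.4, 26.4]
width: 43.9
gripper_force: 25.0
time_s: 5.15
tool_pos: [510.6, 104.5, 36.4]
tcp_rot: [179.9, -0.0, 90.0]
wrist_force: [-0.5, 0.0, -0.2]
width: 56.1
gripper_force: 0.0
time_s: 5.55
tool_pos: [510.0, 104.5, 36.3]
tcp_rot: [-180.0, -0.0, 90.0]
wrist_force: [0.1, 0.7, -0.5]
width: 86.7
gripper_force: 0.0
time_s: 6.05
tool_pos: [483.6, -6.9, 195.2]
tcp_rot: [179.5, 0.1, 90.1]
wrist_force: [0.8, -0.9, 0.8]
width: 88.1
gripper_force: 0.0
```

```bash
python3 -m jog '[{"dx":-0.01,"dy":-0.045,"dz":0,"ax":0,"ay":0,"az":0,"grip":0.0878},{"dx":-0.023,"dy":-0.09,"dz":0,"ax":0,"ay":0,"az":0,"grip":0.0878},{"dx":-0.023,"dy":-0.135,"dz":0,"ax":0,"ay":0,"az":0,"grip":0.0878},{"dx":-0.023,"dy":-0.18,"dz":0,"ax":0,"ay":0,"az":0,"grip":0.0878},{"dx":-0.023,"dy":-0.2195,"dz":0,"ax":0,"ay":0,"az":0,"grip":0.0878}]' 25
python3 -m jog '[{"dx":0,"dy":0,"dz":0,"ax":0,"ay":0,"az":0,"grip":0.0878},{"dx":0,"dy":0,"dz":0,"ax":0,"ay":0,"az":0,"grip":0.0878},{"dx":0,"dy":0,"dz":0,"ax":0,"ay":0,"az":0,"grip":0.0878}]'
python3 -c "
from h import *
look('wrist')
cap('wrist','w2.png')"
```

```text
time_s: 6.55
tool_pos: [456.6, -227.2, 191.5]
tcp_rot: [180.0, 0.0, 90.0]
wrist_force: [0.6, 0.4, 0.6]
width: 87.6
gripper_force: 0.0
time_s: 6.85
tool_pos: [456.4, -223.8, 191.0]
tcp_rot: [-179.9, -0.1, 90.0]
wrist_force: [0.1, 0.7, -0.7]
width: 87.8
gripper_force: 0.0
[ 456.6 -223.5  191.1] 6.9
red [ 230  110   44   45 1251] ztop 51.5 circ [ 455.9 -171.6] 21.8 ell [ 455.8 -171.6] [42.2 43. ] mean [ 455.9 -171.2   50.2]
cop [ 465  141   28   70 1184] ztop 27.6 circ [ 708.3 -223.2] 39.9 ell [ 709.7 -225.2] [22.9 85.9] mean [ 708.3 -224.6   25.3]
```

View pics/w2.png

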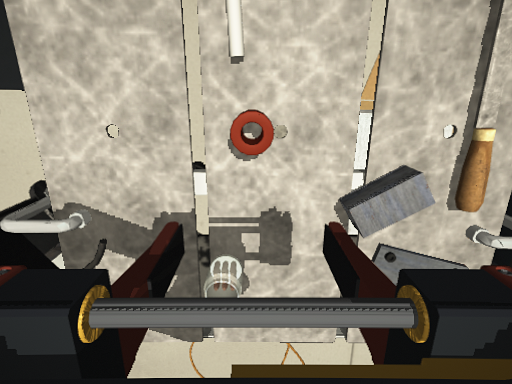

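The wrist view shows the right bush at (252,132), with clear space on both sides for the fingers. The marker tip at (237,58) and the offcut at (390,200) are out of the way.

```bash
python3 -m jog '[{"dx":-0.001,"dy":0.03,"dz":-0.02,"ax":0,"ay":0,"az":0,"grip":0.0878},{"dx":-0.001,"dy":0.0535,"dz":-0.05,"ax":0,"ay":0,"az":0,"grip":0.0878},{"dx":-0.001,"dy":0.0535,"dz":-0.09,"ax":0,"ay":0,"az":0,"grip":0.0878},{"dx":-0.001,"dy":0.0535,"dz":-0.13,"ax":0,"ay":0,"az":0,"grip":0.0878},{"dx":-0.001,"dy":0.0535,"dz":-0.155,"ax":0,"ay":0,"az":0,"grip":0.0878}]' 40
python3 -m jog '[{"dx":0,"dy":0,"dz":0,"ax":0,"ay":0,"az":0,"grip":0.0878},{"dx":0,"dy":0,"dz":0,"ax":0,"ay":0,"az":0,"grip":0.05},{"dx":0,"dy":0,"dz":0,"ax":0,"ay":0,"az":0,"grip":0.035},{"dx":0,"dy":0,"dz":0,"ax":0,"ay":0,"az":0,"grip":0.035},{"dx":0,"dy":0,"dz":0,"ax":0,"ay":0,"az":0,"grip":0.035}]' 40
python3 -m jog '[{"dx":0,"dy":0,"dz":0,"ax":0,"ay":0,"az":0,"grip":0.035},{"dx":0,"dy":0,"dz":0,"ax":0,"ay":0,"az":0,"grip":0.035},{"dx":0,"dy":0,"dz":0,"ax":0,"ay":0,"az":0,"grip":0.035},{"dx":0,"dy":0,"dz":0,"ax":0,"ay":0,"az":0,"grip":0.035}]' 40
python3 -m jog '[{"dx":0,"dy":0,"dz":0,"ax":0,"ay":0,"az":0,"grip":0.035},{"dx":0,"dy":0,"dz":0.015,"ax":0,"ay":0,"az":0,"grip":0.035},{"dx":0,"dy":0,"dz":0.04,"ax":0,"ay":0,"az":0,"grip":0.035},{"dx":0,"dy":0,"dz":0.07,"ax":0,"ay":0,"az":0,"grip":0.035},{"dx":0,"dy":0,"dz":0.1,"ax":0,"ay":0,"az":0,"grip":0.035}]' 40
for i in 1 2 3 4 5 6 7 8; do python3 -m jog '[{"dx":0,"dy":0,"dz":0,"ax":0,"ay":0,"az":0,"grip":0.035}]' 40 | grep -E 'wrist|width|tool'; done; python3 -c "
from h import *
look('scene')"
```

```text
time_s: 7.45
tool_pos: [454.9, -169.3, 34.4]
tcp_rot: [-179.9, -0.1, 90.1]
wrist_force: [-0.2, 0.2, -0.2]
width: 87.8
gripper_force: 0.0
time_s: 7.95
tool_pos: [456.8, -171.9, 37.5]
tcp_rot: [179.9, 0.1, 90.0]
wrist_force: [0.1, -0.1, 0.2]
width: 59.2
gripper_force: 0.0
time_s: 8.35
tool_pos: [455.7, -171.6, 36.7]
tcp_rot: [-180.0, 0.0, 90.0]
wrist_force: [-2.3, 0.6, 6.4]
width: 44.1
gripper_force: 40.0
time_s: 8.85
tool_pos: [454.9, -171.0, 136.5]
tcp_rot: [-179.9, -0.1, 90.0]
wrist_force: [0.3, 0.1, -5.4]
width: 44.0
gripper_force: 40.0
tool_pos: [458.0, -172.6, 139.1]
wrist_force: [1.2, -0.2, -4.7]
width: 43.9
tool_pos: [455.8, -171.4, 135.9]
wrist_force: [-0.5, -0.4, -5.2]
width: 43.8
tool_pos: [454.6, -170.8, 134.7]
wrist_force: [-0.0, -0.1, -5.4]
width: 44.0
tool_pos: [454.7, -170.8, 134.6]
wrist_force: [-0.3, 0.2, -4.5]
width: 43.8
tool_pos: [455.1, -171.1, 135.0]
wrist_force: [-0.5, -0.3, -4.6]
width: 43.8
tool_pos: [455.5, -171.3, 135.5]
wrist_force: [-0.6, -0.4, -4.3]
width: 44.0
tool_pos: [455.8, -171.4, 135.9]
wrist_force: [0.6, 0.3, -5.0]
width: 43.7
tool_pos: [455.9, -171.5, 136.2]
wrist_force: [-0.4, 0.3, -5.6]
width: 43.6
[ 456.  -171.5  136.3] 9.7
red [196 105  26  21 350] ztop 18.8 circ [592.3 433.5] 57.0 ell [582.6 418.1] [ 75.8 138.5] mean [590.4 425.3  16.4]
red [242 169  16  24 322] ztop 51.7 circ [506.5 100.7] 23.6 ell [507.  101.5] [40.6 46.6] mean [507.8 101.2  49.6]
red [438 238  32  21 284] ztop 75.1 circ [ 748.7 -384.6] 26.4 ell [ 750.6 -390.3] [21.9 63.6] mean [ 755.7 -389.3   73.2]
cop [377 214  28  21 175] ztop 26.7 circ [ 705.6 -224.5] 39.4 ell [ 705.3 -225.4] [19.7 86.1] mean [ 705.7 -229.1   24.2]
```

The load is about 4.8 N, so this is the steel bush. I'll carry it next to the post and look again.

```bash
python3 -m jog '[{"dx":0.03,"dy":0.03,"dz":0.01,"ax":0,"ay":0,"az":0,"grip":0.035},{"dx":0.06,"dy":0.06,"dz":0.02,"ax":0,"ay":0,"az":0,"grip":0.035},{"dx":0.09,"dy":0.09,"dz":0.02,"ax":0,"ay":0,"az":0,"grip":0.035},{"dx":0.125,"dy":0.12,"dz":0.02,"ax":0,"ay":0,"az":0,"grip":0.035},{"dx":0.1585,"dy":0.1415,"dz":0.02,"ax":0,"ay":0,"az":0,"grip":0.035}]' 40
python3 -m jog '[{"dx":0,"dy":0,"dz":0,"ax":0,"ay":0,"az":0,"grip":0.035},{"dx":0,"dy":0,"dz":0,"ax":0,"ay":0,"az":0,"grip":0.035},{"dx":0,"dy":0,"dz":0,"ax":0,"ay":0,"az":0,"grip":0.035},{"dx":0,"dy":0,"dz":0,"ax":0,"ay":0,"az":0,"grip":0.035},{"dx":0,"dy":0,"dz":0,"ax":0,"ay":0,"az":0,"grip":0.035}]'
python3 - <<'E'
from h import *
look('wrist')
w=cap('wrist','w3.png');P=pts(w)
for m,st,ce in blobs(w,'red'):
    p=P[m];q=p[(abs(p[:,2]-170)<6)]
    if len(q)>100:
        print(st,q.mean(0).round(1),q.min(0).round(1),q.max(0).round(1))
s=arm.get_state();print(s['tool_pos'],s['tcp_rot'])
E
```

```text
time_s: 10.2
tool_pos: [615.4, -27.8, 156.4]
tcp_rot: [-180.0, -0.0, 90.0]
wrist_force: [0.8, -0.7, -4.0]
width: 44.0
gripper_force: 40.0
time_s: 10.7
tool_pos: [613.6, -30.7, 156.4]
tcp_rot: [-180.0, -0.0, 89.9]
wrist_force: [0.4, -0.1, -6.0]
width: 44.0
gripper_force: 40.0
[613.8 -30.7 156.4] 10.75
red [  92    0   74   67 3460] ztop 51.4 circ [511.3 104.5] 22.2 ell [511.1 103.7] [42.2 44.1] mean [511.6 103.9  50.2]
cop [ 222  100   62   64 2916] ztop 55.7 circ [614.2  26.1] 26.7 ell [614.1  26.2] [52.2 52.9] mean [614.2  26.9  54.5]
[ 212  198   83  100 6472] [614.7 -28.3 169.4] [592.9 -50.4 164. ] [636.3  -8.5 172. ]
[ 178  222   37   76 1314] [587.8 -19.2 170.5] [582.9 -20.5 164. ] [591.8 -18.1 176. ]
[ 292  222   37   75 1298] [641.8 -19.2 170.6] [638.2 -21.2 164.1] [646.1 -18.3 176. ]
[613.98957411 -30.57606925 156.47383187] [-1.79988613e+02 -1.68867455e-03  8.99457367e+01]
```

View pics/w3.png

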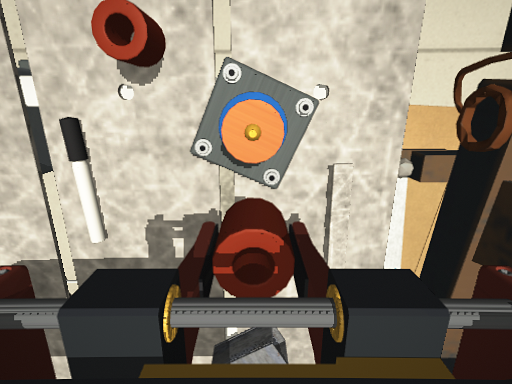

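The wrist view shows the gripped bush top at about (254,262), partly behind the lead screw, and the nose at (253,132). I'll refine both from this geometry.

```bash
python3 - <<'E'
from h import *
from scipy.optimize import least_squares
w=cap('wrist');P=pts(w);s=arm.get_state();print(s['tool_pos'])
H,S,V=cv2.split(cv2.cvtColor(w['image'],cv2.COLOR_RGB2HSV))
# bush outline: rays of top edge; sample hull of near-top points
m=[m for m,st,ce in blobs(w,'red',3000) if st[1]>150][0]
p=P[m&(P[...,2]>166.5)]; print(p[:,2].max(),np.median(p[:,2]))
h=cv2.convexHull(p[:,:2].astype(np.float32))[:,0]
r=least_squares(lambda q:np.hypot(*(h-q[:2]).T)-22,[614,-30],loss='soft_l1',f_scale=.5);print('bush',r.x,np.abs(r.fun).mean())
y=(H>18)&(H<32)&(S>120)&(V>90);y[:100]=0;y[170:]=0;y[:,:220]=0;y[:,290:]=0
vu=np.argwhere(y);print(len(vu),'nose mean depth',P[y].mean(0),'plane60',onplane(w,[vu[:,::-1].mean(0)],60))
mc=[m for m,st,ce in blobs(w,'cop',2000)][0]
cs,_=cv2.findContours(mc.astype(np.uint8),cv2.RETR_EXTERNAL,cv2.CHAIN_APPROX_NONE)
e=onplane(w,cs[0][:,0],54)[:,:2]
for f in(1,):
  r=least_squares(lambda q:np.hypot(*(e-q[:2]).T)-q[2],[614,26,27],loss='soft_l1',f_scale=.5);print('pad',r.x,np.abs(r.fun).mean())
E
```

```text
[614.15188955 -30.47554437 156.49470021]
300.3217797232911 169.8996173437671
bush [614.77660371 -29.31711499] 2.918591298855686
197 nose mean depth [614.11247024  27.42651103  65.92098498] plane60 [[614.09118147  26.77662368  60.        ]]
pad [614.04700797  25.97370622  26.14187512] 0.2626141368573333
```

```bash
python3 -m jog '[{"dx":0,"dy":0.02,"dz":0,"ax":0,"ay":0,"az":0,"grip":0.035},{"dx":-0.0005,"dy":0.045,"dz":0,"ax":0,"ay":0,"az":0,"grip":0.035},{"dx":-0.0005,"dy":0.056,"dz":-0.01,"ax":0,"ay":0,"az":0,"grip":0.035},{"dx":-0.0005,"dy":0.056,"dz":-0.03,"ax":0,"ay":0,"az":0,"grip":0.035},{"dx":-0.0005,"dy":0.056,"dz":-0.048,"ax":0,"ay":0,"az":0,"grip":0.035}]' 40
python3 -m jog '[{"dx":0,"dy":0,"dz":0,"ax":0,"ay":0,"az":0,"grip":0.035},{"dx":0,"dy":0,"dz":0,"ax":0,"ay":0,"az":0,"grip":0.035},{"dx":0,"dy":0,"dz":0,"ax":0,"ay":0,"az":0,"grip":0.035},{"dx":0,"dy":0,"dz":0,"ax":0,"ay":0,"az":0,"grip":0.035},{"dx":0,"dy":0,"dz":0,"ax":0,"ay":0,"az":0,"grip":0.035}]'
python3 - <<'E'
from h import *
w=cap('wrist');cs=cap('scene','s4.png');P=pts(w);s=arm.get_state();print(s['tool_pos'])
v,u=np.indices(P.shape[:2])
H,S,V=cv2.split(cv2.cvtColor(w['image'],cv2.COLOR_RGB2HSV));tz=s['tool_pos'][2]
q=P[(abs(P[...,2]-tz-13.7)<3)&(abs(P[...,0]-614)<22.5)&(abs(P[...,1]-26)<25)];print(len(q),q.min(0),q.max(0))
crop=cv2.hconcat([cv2.resize(w['image'][190:310,180:330,::-1],(400,320)),cv2.resize(cs['image'][120:220,235:360,::-1],(400,320))])
cv2.imwrite('pics/c4.png',crop)
E
```

```text
time_s: 11.35
tool_pos: [613.9, 26.2, 107.5]
tcp_rot: [180.0, 0.0, 90.1]
wrist_force: [-0.4, -0.7, -5.6]
width: 44.2
gripper_force: 40.0
time_s: 11.85
tool_pos: [614.6, 25.8, 109.2]
tcp_rot: [179.9, 0.0, 90.0]
wrist_force: [-0.2, -0.3, -4.5]
width: 43.5
gripper_force: 40.0
[614.26210053  25.91734334 108.85358078]
3773 [591.62534119   5.74940295 119.57531681] [636.48351056  47.81815383 125.33894752]
```

View pics/c4.png

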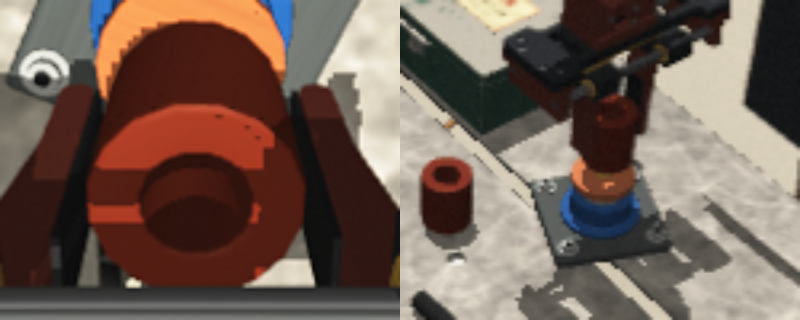

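The bush hangs centred over the pad, and the aluminium one stands upright. Lowering now.

```bash
python3 -m jog '[{"dx":0,"dy":0,"dz":-0.004,"ax":0,"ay":0,"az":0,"grip":0.035},{"dx":0,"dy":0,"dz":-0.007,"ax":0,"ay":0,"az":0,"grip":0.035},{"dx":0,"dy":0,"dz":-0.01,"ax":0,"ay":0,"az":0,"grip":0.035},{"dx":0,"dy":0,"dz":-0.013,"ax":0,"ay":0,"az":0,"grip":0.035},{"dx":0,"dy":0,"dz":-0.013,"ax":0,"ay":0,"az":0,"grip":0.035}]' 40
python3 -m jog '[{"dx":0,"dy":0,"dz":-0.002,"ax":0,"ay":0,"az":0,"grip":0.035},{"dx":0,"dy":0,"dz":-0.004,"ax":0,"ay":0,"az":0,"grip":0.035},{"dx":0,"dy":0,"dz":-0.006,"ax":0,"ay":0,"az":0,"grip":0.035},{"dx":0,"dy":0,"dz":-0.007,"ax":0,"ay":0,"az":0,"grip":0.035},{"dx":0,"dy":0,"dz":-0.007,"ax":0,"ay":0,"az":0,"grip":0.035}]' 40
```

```text
time_s: 12.45
tool_pos: [613.5, 26.0, 94.6]
tcp_rot: [-179.9, -0.0, 90.0]
wrist_force: [-0.1, 0.5, -3.8]
width: 44.0
gripper_force: 40.0
time_s: 12.95
tool_pos: [614.2, 26.0, 88.7]
tcp_rot: [180.0, 0.0, 90.0]
wrist_force: [-1.0, -0.2, 1.8]
width: 43.7
gripper_force: 40.0
```

The bore is over the nose and the bush is seated on the pad. Pressing down now.

```bash
python3 -m jog '[{"dx":0,"dy":0,"dz":-0.003,"ax":0,"ay":0,"az":0,"grip":0.035},{"dx":0,"dy":0,"dz":-0.006,"ax":0,"ay":0,"az":0,"grip":0.035},{"dx":0,"dy":0,"dz":-0.008,"ax":0,"ay":0,"az":0,"grip":0.035},{"dx":0,"dy":0,"dz":-0.0095,"ax":0,"ay":0,"az":0,"grip":0.035},{"dx":0,"dy":0,"dz":-0.0105,"ax":0,"ay":0,"az":0,"grip":0.035}]' 50
for i in 1 2 3; do python3 -m jog '[{"dx":0,"dy":0,"dz":0,"ax":0,"ay":0,"az":0,"grip":0.035},{"dx":0,"dy":0,"dz":0,"ax":0,"ay":0,"az":0,"grip":0.035}]' 50; done
```

```text
time_s: 13.45
tool_pos: [614.3, 26.0, 78.8]
tcp_rot: [180.0, 0.0, 90.0]
wrist_force: [-6.3, -0.8, 19.4]
width: 43.6
gripper_force: 50.0
time_s: 13.65
tool_pos: [614.2, 26.0, 78.8]
tcp_rot: [180.0, 0.0, 90.0]
wrist_force: [-3.8, -0.3, 10.0]
width: 43.9
gripper_force: 50.0
time_s: 13.85
tool_pos: [614.2, 26.0, 78.8]
tcp_rot: [180.0, 0.0, 90.0]
wrist_force: [-3.3, -0.6, 10.4]
width: 43.6
gripper_force: 50.0
time_s: 14.05
tool_pos: [614.2, 26.0, 78.8]
tcp_rot: [180.0, 0.0, 90.0]
wrist_force: [-3.9, -0.8, 11.4]
width: 43.8
gripper_force: 50.0
```

```bash
python3 -m jog '[{"dx":0,"dy":0,"dz":-0.0005,"ax":0,"ay":0,"az":0,"grip":0.035},{"dx":0,"dy":0,"dz":-0.001,"ax":0,"ay":0,"az":0,"grip":0.035},{"dx":0,"dy":0,"dz":-0.001,"ax":0,"ay":0,"az":0,"grip":0.035},{"dx":0,"dy":0,"dz":-0.001,"ax":0,"ay":0,"az":0,"grip":0.035},{"dx":0,"dy":0,"dz":-0.001,"ax":0,"ay":0,"az":0,"grip":0.035}]' 50
python3 - <<'E'
from h import *
look('wrist');c=cap('scene');s=arm.get_state();P=pts(w:=cap('wrist'))
q=P[(abs(P[...,2]-92)<4)&(abs(P[...,0]-614)<20)&(abs(P[...,1]-26)<22)];print('bush top',len(q),np.median(q[:,2]))
for m,st,ce in blobs(w,'cop'):
    p=P[m]; 
    if abs(p[:,0].mean()-614)<30: print('pad',st,np.median(p,0))
cv2.imwrite('pics/c5.png',cv2.resize(c['image'][110:230,220:370,::-1],(750,600)))
E
```

```text
time_s: 14.55
tool_pos: [614.3, 26.0, 78.7]
tcp_rot: [179.9, 0.0, 90.0]
wrist_force: [-6.3, -0.1, 17.7]
width: 43.5
gripper_force: 50.0
[614.2  26.   78.7] 14.6
red [  34   68  107   77 6444] ztop 51.2 circ [511.1 104. ] 22.2 ell [511.2 104.1] [43.  44.1] mean [511.9 104.9  50.1]
cop [ 214  187   76   44 1015] ztop 45.5 circ [614.1  28.2] 26.0 ell [614.6  30.1] [46.2 51.1] mean [612.9  43.   42.5]
bush top 3681 92.23617075227617
pad [ 214  187   76   44 1014] [612.52583198  45.39312814  42.37849031]
```

View pics/c5.png

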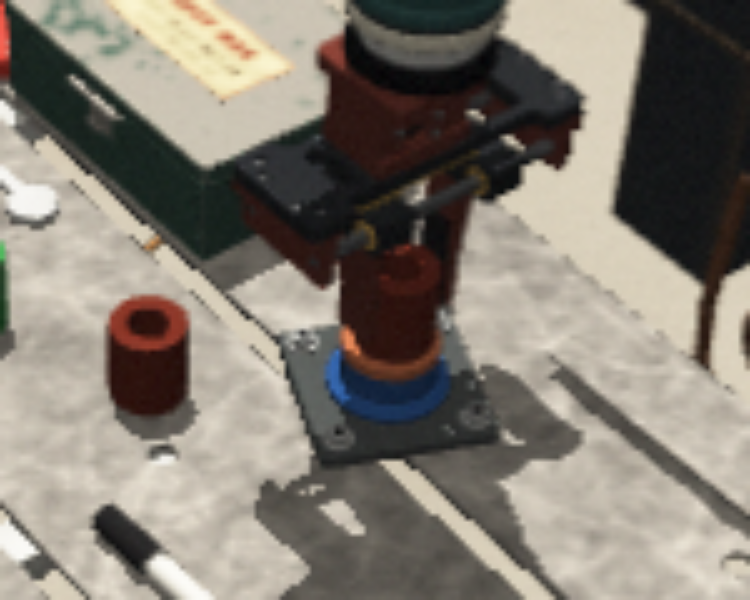

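The bush sits centred on the pad, which reads about 42.4 mm (fully down) with the bush top at 92.2 mm. The lighter bush is upright on the bench at about (148,350) in the crop.

```bash
python3 -c "
from bench import arm
print(arm.job_done())"
```

```text
the job is handed in; nothing more can be done
None
```

The job is handed in at about 14.6 s of the allowed 61 s, verdict not shown: the steel bush (about 4.8 N on the wrist) is gripped and pressed on the post with the pad fully down, and the aluminium one (about 1.5 N) is released and upright on the bench.

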